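# Seat a lock body in a funnel nest against its sprung stop

### The job

Set the blue lock body on the bench with its rounded nose between the flared aluminium guides, then slide it along the bench into the nest until it has centred itself in the channel and bears on the red sprung stop: by feel, press it home with a steady 12 newtons or so beyond what the sliding takes, for about a second (18 on the nest would strain it). Leave it lying flat in the channel, let go and still resting against the stop, and do not disturb the padlock, the hinge or the hasp.

Things in the scene. Friction and masses are not known exactly. Their poses are not given: they have to be found in the camera images.
- lock_mid (a point): Centre (17 mm up) of the blue steel lock body, a loose block 90 (x) x 44 (y) x 34 mm, 0.4 to 0.6 kg, brass keyhole disc on top, bare steel plate on its flat rear (-x, 45 mm behind). Its nose (+x, 45 mm ahead) has corners rounded to 10 mm. Starts flat on the bench left or right of the nest, nose roughly away from the robot. Sliding it takes a few N, varying from day to day.
- nest: Aluminium nest fixed to the bench, no floor (the lock slides on the bench, z = 0). Origin on the bench at the throat; +x into the channel. x = 0 to 112 mm: two parallel rails 12 mm thick, 30 mm high, channel 47 mm wide (y = -23.5 to 23.5). x = -80 mm to 0: the rails flare at 18 degrees each to a mouth 99 mm wide. The seated lock's rear stays in the flare, with room for fingers.
- stop_zone (a point): A fixed point of the nest, x = 57 mm, 17 mm up: middle of the range where the face of the red sprung stop pad (34 mm wide, 6 to 28 mm up) may stand. Its true setting is not reported: the face, unpressed, is anywhere 15 mm before to 15 mm beyond this point. It yields up to 6 mm at 8 N/mm plus 1.5 N per 10 mm/s, returns slowly; bench friction then keeps the released lock against it.
- padlock: Tarnished brass padlock lying flat, body 46 x 44 x 20 mm with a steel shackle reaching 58 mm ahead (+x) of its origin (under the centre of its body). On the other side of the nest from the lock body. Not to be moved.
- flag_hinge: Stainless flag hinge lying flat, 76 x 70 x 12 mm; origin at the bench under its knuckle. Beyond, left of the nest. Not to be moved.
- hasp: Cast-aluminium hasp lying flat, 90 x 38 x 14 mm; origin at the bench under its middle. Beyond, right of the nest. Not to be moved.
Mind the look-alikes: they are no part of the job. What is shaped like the part that bears lock_mid but purple or white is not meant.

How it is judged:
By the outcome, as a careful person would: the job done as asked, in the order asked, and still so for the second after the job is handed in, with the robot touching nothing.
It also fails if it takes over 72 s, if anything falls off the work surface, if the arm or the gripper's body presses on something with over 40 N, if the wrist force passes 120 N, or if a joint passes its speed limit or range.

### The arm

A 6-joint arm with a two-finger parallel gripper is mounted at the origin on the work surface. World frame = base frame: x ahead of the robot, y to its left, z up, the work surface at z = 0. Lengths are in m, angles in rad, forces in N, time in s.
With the tool pointing down it reaches from about 0.325 to 0.775 m from the base axis. Payload 5.5 kg.
Tool frame: the origin (TCP) lies on the centre line of the jaws, within the pads' length; the fingertips stand 11 mm ahead of it and the grasp point (between the pads) lies 8 mm behind it; z points along the fingers, y is the direction in which the jaws open and shut (so a half turn about z gives the same grasp; the last joint's range is limited). The gripper opens to 88 mm and grips with 3 to 60 N. Pads are 20 mm wide; open, the fingers measure 115 mm over their backs; the gripper's body (75 mm by 178 mm) begins 61 mm behind the grasp point.
Start: joints at [-0.057, 0.091, 1.231, -0, 1.82, -0.057], TCP at [0.6, -0, 0.234] pointing down, gripper open.
Joint ranges: [-2.87, 2.87], [-0.86, 2.18], [0.17, 2.46], [-1.51, 4.65], [0.06, 2.69], [-2.65, 2.65]. Speed limits (rad/s): [2.57, 2.57, 3.01, 3.14, 3.14, 3.14].

### API

Orientations are given as a 3x3 rotation matrix whose columns are the frame's x, y, z axes.
In Python, from plant import manip gives the robot as it stands. Calls block until the motion is done:
- manip.move_pose(position, orientation): joint-space move of the TCP to a pose.
- manip.servo_line(position, rot=None, v=0.15): straight line of the TCP; rot=None keeps the orientation; v is the mean speed in m/s.
- manip.movej(angles): joint-space move.
- manip.set_gripper(opening): opening from 0.0 (shut) to 1.0 (fully open); the grip force is fixed at half the most; returns when the fingers have stopped.
- manip.pause(seconds).
- manip.inverse_kinematics(position, orientation): joint angles nearest the present ones, or None.
- manip.read_state(): the state.
- manip.grab_frame(name): name is "scene" or "side" or "wrist"; returns the picture (400x640x3 uint8, blue, green, red); there is no depth.
- manip.calibration(name): a dict with "vfov" (degrees; the focal length in pixels is half the picture's height over the tangent of half this angle, whatever the lens; pixels are square), "cx", "cy" (the principal point, pixels), "R" (3x3) and "t" (3): a world point X has camera coordinates R X + t. Camera axes: x right, y down, z forward; pixel columns grow to the right and rows downward; lengths in m; the calibration is good to about 2 mm. A picture is of the moment at which its call begins: read the wrist's pose just before it. calibration takes no time and is no camera call; for the wrist camera it gives the pose at the moment of the call.
A pose or a line that the arm cannot do raises manip.PlanningError and nothing moves.
- manip.finish_job(): hands the job in, once; it reports no verdict.
The state is a dict: "time_s": time; "joints": joint angles; "qd": joint speeds; "joint_efforts": joint torques, N m; "ee_pos": TCP position; "orientation": TCP orientation; "wrist_force": force on the tool from outside, world axes, zero at the start; "wrist_torque": the same for the moment, N m; "gripper_width": opening from 0.0 (shut) to 1.0 (fully open).
Only numpy, scipy, OpenCV 4.12 (cv2) and the standard library are available. Lean on these libraries where they do the work, as an engineer would, in place of code of your own. Each camera call takes 0.05 s, during which the arm holds its last target. There are 200 camera calls.

## Working session

There is one attempt and no reset: what is moved stays moved. The work goes in short steps, each a Python script; the robot and the scene stay as the last script left them, time stands still between calls to the robot, and variables do not carry over. Pictures are saved under pics/ and viewed, about 8 in all and at most 12, crops included, and the job is handed in when it is done.

```bash
ls; mkdir -p pics; python3 - <<'E'
from plant import manip
import cv2,numpy as np
for n in("scene","side"):
    im=manip.grab_frame(n);cv2.imwrite(f"pics/{n}0.png",im)
    c=manip.calibration(n);print(n,c)
print(manip.read_state())
E
```

```text
pics
scene {'vfov': 45.059159287725976, 'cx': 315.5134561221578, 'cy': 207.8770626396927, 'R': array([[-0.71410198,  0.69999336,  0.00822577],
       [ 0.49617925,  0.51439905, -0.69942817],
       [-0.4938264 , -0.49538159, -0.71465556]]), 't': array([ 0.430976  , -0.19667442,  1.5348099 ])}
side {'vfov': 55.808514029311816, 'cx': 314.82875679726914, 'cy': 198.82178453962058, 'R': array([[ 0.7002584 , -0.71367623, -0.01744751],
       [-0.38431644, -0.35626936, -0.85168834],
       [ 0.60161371,  0.60310727, -0.52375812]]), 't': array([-0.44198113,  0.2343193 ,  0.62403279])}
{'time_s': 0.1, 'joints': array([-5.67063226e-02,  9.17876719e-02,  1.23174078e+00, -1.21036910e-06,
        1.81979567e+00, -5.67182399e-02]), 'qd': array([-0.0012556 , -0.0018067 , -0.00159329, -0.0001878 ,  0.00116235,
       -0.00203156]), 'joint_efforts': array([ 2.46603209e-03, -4.47854412e+01, -4.07573140e+01,  6.99365954e-02,
        2.83264846e-02, -6.35370566e-05]), 'ee_pos': array([5.99760643e-01, 7.61916396e-06, 2.32631417e-01]), 'orientation': array([[-1.15362325e-05,  9.99998506e-01, -1.72875362e-03],
       [ 9.99999995e-01,  1.17038725e-05,  9.69615431e-05],
       [ 9.69816314e-05, -1.72875249e-03, -9.99998501e-01]]), 'wrist_force': array([-0.56388724,  0.18554306,  0.42549685]), 'wrist_torque': array([ 0.00691971, -0.02866968,  0.00662595]), 'gripper_width': 0.9967692344615899}
```

View pics/scene0.png

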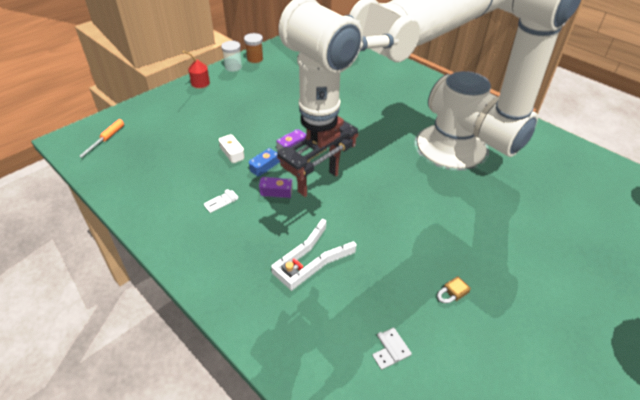

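View pics/side0.png

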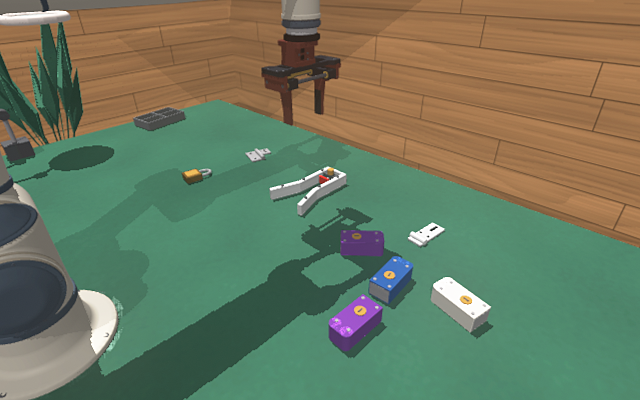

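Candidates for the lock body: blue (scene 263,161; side 391,278), purple (291,140) and (275,187), white (231,149). Only the blue one fits. The flag hinge is at (392,348), the padlock at (455,290) and the hasp at (221,201). The nest runs from its mouth near (335,235) to its stop at (292,267).

```bash
cat > h.py <<'E'
from plant import manip
import cv2,numpy as np
def cast(c,px,z):
    f=200/np.tan(np.radians(c["vfov"])/2)
    px=np.atleast_2d(px).astype(float)
    d=np.c_[(px[:,0]-c["cx"])/f,(px[:,1]-c["cy"])/f,np.ones(len(px))]@c["R"]
    o=-c["R"].T@c["t"]
    return o+d*((z-o[2])/d[:,2])[:,None]
def mask(im,lo,hi):
    return cv2.inRange(cv2.cvtColor(im,cv2.COLOR_BGR2HSV),np.array(lo),np.array(hi))
def big(m):
    return max(cv2.findContours(m,cv2.RETR_EXTERNAL,cv2.CHAIN_APPROX_NONE)[0],key=cv2.contourArea)[:,0]
def down(yaw): # tool x along yaw, z down
    c,s=np.cos(yaw),np.sin(yaw)
    return np.array([[c,s,0],[s,-c,0],[0,0,-1.]])
BLUE=((105,120,40),(122,255,255))
E
python3 - <<'E'
from h import *
for n in("scene","side"):
    im=cv2.imread(f"pics/{n}0.png");c=manip.calibration(n)
    b=big(mask(im,*BLUE));print(n,len(b),b.mean(0),cast(c,b.mean(0),.025))
c=manip.calibration("scene")
pts=dict(mouthA=(324,222),mouthB=(355,246),end1=(273,266),end2=(292,287),stop=(292,267),padlock=(457,289),white=(231,146),pur1=(291,138),pur2=(275,185),hasp=(221,201))
for k,v in pts.items():print(k,cast(c,v,.03).round(3))
w=manip.calibration("wrist");print(w, -w["R"].T@w["t"])
cr=cv2.resize(cv2.imread("pics/scene0.png")[120:300,200:370],None,fx=3,fy=3,interpolation=cv2.INTER_CUBIC)
cw=manip.grab_frame("wrist");cv2.imwrite("pics/w0.png",cw);cv2.imwrite("pics/crop.png",cr)
E
```

```text
scene 78 [262.94871795 161.65384615] [[ 0.49797855 -0.33150464  0.025     ]]
side 116 [392.78448276 278.18103448] [[ 0.48921973 -0.34205112  0.025     ]]
mouthA [[ 0.544 -0.03   0.03 ]]
mouthB [[0.546 0.082 0.03 ]]
end1 [[ 0.734 -0.013  0.03 ]]
end2 [[0.742 0.063 0.03 ]]
stop [[0.703 0.021 0.03 ]]
padlock [[0.472 0.333 0.03 ]]
white [[ 0.524 -0.451  0.03 ]]
pur1 [[ 0.365 -0.354  0.03 ]]
pur2 [[ 0.543 -0.225  0.03 ]]
hasp [[ 0.69  -0.279  0.03 ]]
{'vfov': 70.93841544754972, 'cx': 319.8011895162491, 'cy': 193.07531921828112, 'R': array([[ 9.99999412e-01,  6.46056080e-04, -8.70882312e-04],
       [ 8.52551167e-04, -9.64718245e-01,  2.63283081e-01],
       [-6.70060421e-04, -2.63283668e-01, -9.64718229e-01]]), 't': array([-0.59993765, -0.03130383,  0.39078099])} [0.60022583 0.07307447 0.38471284]
```

View pics/crop.png

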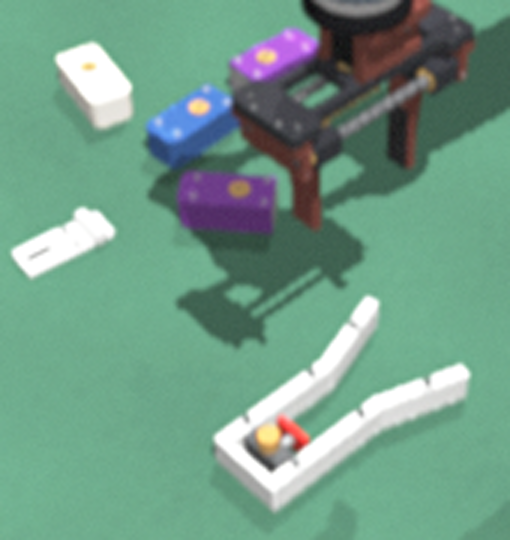

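View pics/w0.png

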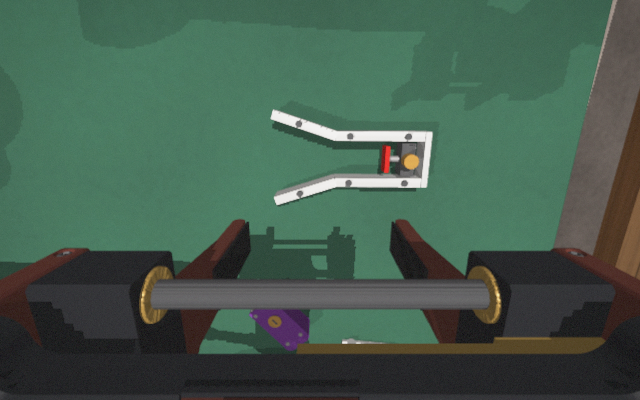

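The crop confirms blue as the target: it is the only blue body, with a brass disc, between the two purple ones. The wrist view shows the nest clearly: outer rails at rows 132 and 188, throat at column ~336, red pad face at column ~383, end plate at column 432. Next I'll fit the nest numerically and move above the lock.

```bash
cat >> h.py <<'E'
def nestfit(im,c,x0,x1,lo=200):
    """white rails: per-column outer edges x0..x1, cast at z=.03 -> lines"""
E
python3 - <<'E'
from h import *
im=cv2.imread("pics/w0.png");c=manip.calibration("wrist")
m=mask(im,(0,0,165),(179,60,255));m[:100]=0;m[215:]=0;m[:,:260]=0;m[:,440:]=0
up,lo,iu,il=[],[],[],[]
for x in range(345,376):
    r=np.where(m[:,x])[0];a=r[r<160];b=r[r>160]
    up.append((x,a.min()));iu.append((x,a.max()+1));il.append((x,b.min()));lo.append((x,b.max()+1))
fits=[]
for n,p in(("up",up),("iu",iu),("il",il),("lo",lo)):
    P=cast(c,np.array(p)-.0,.03);k=np.polyfit(P[:,0],P[:,1],1);fits.append(k);print(n,k.round(4),np.polyval(k,.62).round(4))
b=big(mask(im[:215],(0,150,100),(8,255,255)))
print("red",b.min(0),b.max(0)); r=cast(c,[(b[:,0].min(),159)],.028);print(r)
e=[np.where(m[y])[0].max()+1 for y in range(140,180)];print("end",cast(c,[(np.median(e),160)],.03))
# flare outer edges to find throat
cn=big(m);ap=cv2.approxPolyDP(cn.reshape(-1,1,2),2,True)[:,0]
for p,q in zip(ap,cast(c,ap,.03)):print(p,q.round(4))
manip.move_pose([.49,-.36,.25],down(np.pi/2))
c=manip.calibration("wrist");im=manip.grab_frame("wrist");cv2.imwrite("pics/w1.png",im)
b=big(mask(im,*BLUE));print(cv2.minAreaRect(b.astype(np.float32)))
P=cast(c,b,.034);R=cv2.minAreaRect((P[:,:2]*1000).astype(np.float32));print(R);print(cv2.boxPoints(R))
np.savez("w1.npz",**c);print(manip.read_state()["time_s"])
E
```

```text
up [0.0007 0.0553] 0.0558
iu [0.0007 0.0431] 0.0436
il [ 0.0008 -0.0041] -0.0036
lo [-0.1448  0.0802] -0.0096
red [381 145] [390 172]
[[0.67808501 0.02079047 0.028     ]]
end [[0.73990595 0.01985604 0.03      ]]
[271 119] [0.5403 0.07   0.03  ]
[295 127] [0.5695 0.0605 0.03  ]
[295 122] [0.5696 0.0665 0.03  ]
[299 119] [0.5746 0.0701 0.03  ]
[302 124] [0.5782 0.0641 0.03  ]
[298 128] [0.5731 0.0593 0.03  ]
[333 140] [0.6165 0.0448 0.03  ]
[405 141] [0.7063 0.0436 0.03  ]
[404 136] [0.7045 0.0497 0.03  ]
[410 133] [0.7117 0.0534 0.03  ]
[412 137] [0.7146 0.0485 0.03  ]
[408 141] [0.71   0.0436 0.03  ]
[425 142] [0.7313 0.0424 0.03  ]
[421 178] [ 0.7307 -0.0035  0.03  ]
[332 178] [ 0.6158 -0.0036  0.03  ]
[274 196] [ 0.5399 -0.0278  0.03  ]
[276 204] [ 0.5421 -0.0388  0.03  ]
[298 198] [ 0.5714 -0.0305  0.03  ]
[298 190] [ 0.5716 -0.0196  0.03  ]
[303 192] [ 0.5781 -0.0223  0.03  ]
[301 197] [ 0.5753 -0.0291  0.03  ]
[335 186] [ 0.6198 -0.0142  0.03  ]
[344 186] [ 0.6316 -0.0142  0.03  ]
[347 179] [ 0.6352 -0.0049  0.03  ]
[352 182] [ 0.6418 -0.0089  0.03  ]
[350 186] [ 0.6394 -0.0142  0.03  ]
[426 186] [ 0.7382 -0.0141  0.03  ]
[432 132] [0.7388 0.0546 0.03  ]
[336 131] [0.62   0.0558 0.03  ]
[273 109] [0.5433 0.0818 0.03  ]
((322.19476318359375, 154.42037963867188), (34.7894401550293, 68.9802017211914), 86.18592071533203)
((494.2825012207031, -334.2439880371094), (89.57456970214844, 45.54524230957031), 3.9750816822052)
[[ 448.02432 -314.63092]
 [ 451.1816  -360.0666 ]
 [ 540.54065 -353.85706]
 [ 537.3834  -308.4214 ]]
1.6083
```

View pics/w1.png

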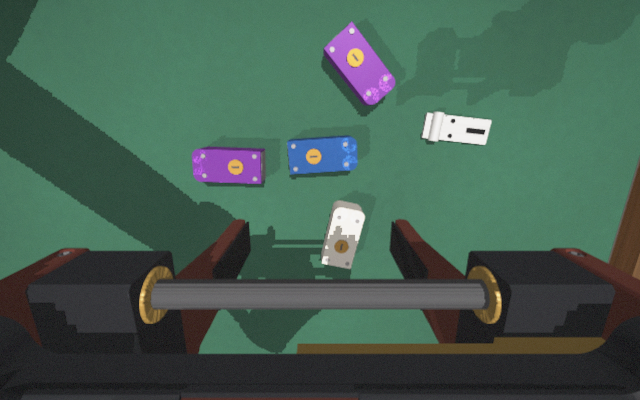

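Blue lock: centre (0.494, -0.334), yaw 4°, nose towards +x, with clear gaps to the purple body (image 230,166) and the white one (343,235). Nest: throat ≈ (0.617, 0.020), yaw ≈ 0, pad face at x ≈ 0.678. Now grasp and place.

```bash
python3 - <<'E'
from h import *
yaw=np.radians(3.97);C=np.array([.4943,-.3342]);g=C-.012*np.array([np.cos(yaw),np.sin(yaw)])
manip.set_gripper(.78)
manip.move_pose([*g,.10],down(yaw))
manip.servo_line([*g,.016],v=.08)
s0=manip.read_state();print(s0["ee_pos"],s0["wrist_force"])
manip.set_gripper(0.)
s=manip.read_state();print(s["gripper_width"],s["wrist_force"],s["time_s"])
manip.servo_line([*g,.09],v=.1);manip.pause(.2)
s=manip.read_state();print(s["gripper_width"],s["wrist_force"])
c=manip.calibration("wrist");cv2.imwrite("pics/w2.png",manip.grab_frame("wrist"))
t=[.617-.09-.012,.0202]
manip.move_pose([*t,.09],down(0.))
manip.servo_line([*t,.025],v=.08);manip.pause(.1)
f0=manip.read_state()["wrist_force"]
z=.025
while z>.0145:
    z-=.001;manip.servo_line([*t,z],v=.02)
    s=manip.read_state()
    if s["wrist_force"][2]-f0[2]>3:break
print(z,f0,s["wrist_force"],s["ee_pos"],s["orientation"].round(4),s["time_s"])
cv2.imwrite("pics/w3.png",manip.grab_frame("wrist"));np.savez("w3.npz",**manip.calibration("wrist"))
cv2.imwrite("pics/pair.png",np.hstack([cv2.resize(cv2.imread(f"pics/w{i}.png"),(400,250)) for i in(2,3)]))
E
```

```text
[ 0.48271458 -0.33532053  0.0167932 ] [-0.62394739 -0.78220973 -0.5199935 ]
0.49822286784798003 [-0.84830038 -1.836865    0.66956701] 5.2
0.5055297536584133 [-0.1399311  -0.31880971 -6.52390818]
0.014999999999999993 [-0.79279958  0.29892573 -5.68828703] [-5.43023155 -0.09180944  5.50044605] [0.5153107  0.02021362 0.01629466] [[ 1.e+00  1.e-04  1.e-03]
 [ 1.e-04 -1.e+00 -1.e-04]
 [ 1.e-03  1.e-04 -1.e+00]] 11.25
```

View pics/pair.png

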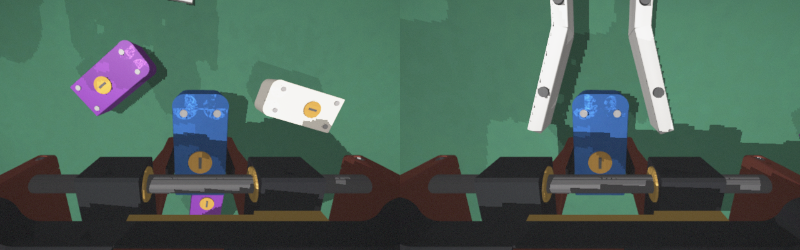

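Lock is held, nose between the guides and straight, centred in the flare. Release, go behind it with closed fingers, and slide it in by feel.

```bash
python3 - <<'E'
from h import *
x0,y=.515,.0202
manip.servo_line([x0,y,.0165],v=.02)
manip.set_gripper(.78)
manip.servo_line([x0,y,.085],v=.12)
cv2.imwrite("pics/w4.png",manip.grab_frame("wrist"));np.savez("w4.npz",**manip.calibration("wrist"))
manip.move_pose([.445,y,.085],down(0.))
manip.set_gripper(0.)
manip.servo_line([.445,y,.019],v=.1);manip.pause(.2)
F0=np.mean([manip.read_state()["wrist_force"] for _ in range(3)],0)
x=.445
print(manip.read_state()["time_s"],F0)
log=[]
while x<.555:
    x+=.005;manip.servo_line([x,y,.019],v=.04)
    s=manip.read_state();f=F0-s["wrist_force"];log.append((round(x,4),*f.round(1)))
    if abs(f[0])>14 or abs(f[1])>12:break
for l in log:print(*l)
print(s["time_s"],s["ee_pos"]);np.save("F0.npy",F0)
cv2.imwrite("pics/w5.png",manip.grab_frame("wrist"));np.savez("w5.npz",**manip.calibration("wrist"))
E
```

```text
15.4083 [0.49121653 0.11381206 0.11996003]
0.45 1.0 0.2 0.1
0.455 0.6 1.0 0.0
0.46 -0.0 0.2 -0.1
0.465 0.1 0.7 0.3
0.47 0.3 0.2 -0.1
0.475 -0.1 0.7 -0.1
0.48 1.2 -0.1 -0.1
0.485 1.1 -0.0 -0.1
0.49 0.9 -0.4 0.0
0.495 0.7 0.8 0.2
0.5 0.2 -0.5 0.6
0.505 1.2 0.4 0.0
0.51 0.4 0.7 -0.8
0.515 -0.7 -0.6 0.2
0.52 0.1 1.0 -0.2
0.525 0.9 0.6 -0.5
0.53 1.0 0.4 -0.3
0.535 0.9 0.1 -0.0
0.54 1.1 -0.2 0.1
0.545 0.8 0.7 0.2
0.55 1.3 0.2 0.4
0.555 -0.4 0.4 0.0
21.4583 [0.55535841 0.02019359 0.01900154]
```

View pics/w5.png

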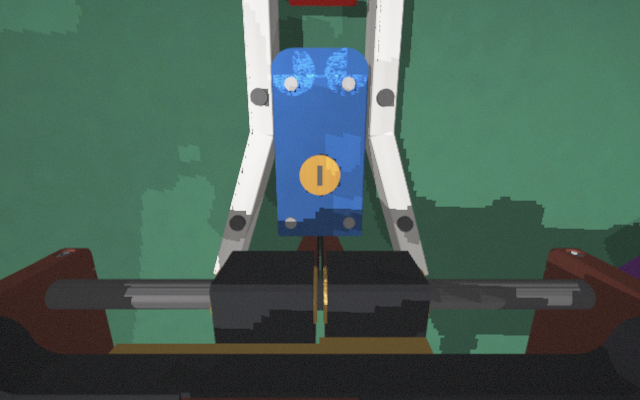

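The lock has centred itself in the channel (edges columns 274–367 between the rails). Its nose is at row 48 and the red pad at row ~4, so roughly 20 mm remain. At rest only ~1 N shows; friction (a few N at ~5.5 N weight) acts only while moving. Next: fine steps to the stop, then the press.

```bash
python3 - <<'E'
from h import *
y=.0202;F0=np.load("F0.npy")
def f(n=4):
    a=[]
    for _ in range(n):
        a.append(F0-manip.read_state()["wrist_force"]);manip.pause(.02)
    return np.mean(a,0)
def go(x,v):manip.servo_line([x,y,.019],v=v)
x=.555
while x<.5695:
    x+=.003;go(x,.03);q=f(2)
    if q[0]>4:break
print("coarse",x,q.round(1))
while q[0]<4 and x<.6:
    x+=.0005;go(x,.01);q=f(3)
    if q[0]>1.8:print(round(x,4),q.round(1))
while q[0]<13.5 and x<.605:
    x+=.0002 ;go(x,.005);q=f(3);print(round(x,4),q.round(1))
t0=manip.read_state()["time_s"]
while manip.read_state()["time_s"]-t0<1.2:
    manip.pause(.1);q=f(4);print("hold",round(x,5),q.round(1),manip.read_state()["ee_pos"][0].round(5))
    if q[0]<13:x+=.0001;go(x,.005)
    elif q[0]>15.5:x-=.0001;go(x,.005)
print(manip.read_state()["time_s"])
E
```

```text
coarse 0.5700000000000001 [ 2.  -0.2 -0.1]
0.5705 [ 3.   0.2 -0.6]
0.571 [ 3.6 -0.  -1.1]
0.5715 [ 3.1  0.2 -0.5]
0.572 [ 3.2 -0.4 -0.4]
0.5725 [ 3.6 -0.2 -0.4]
0.573 [ 3.5  0.5 -0.4]
0.5735 [3.3 0.4 0.5]
0.574 [ 2.9 -0.3  0.3]
0.5745 [ 3.1 -0.6  0. ]
0.575 [3.2 0.1 0.4]
0.5755 [ 2.2 -0.3  0.7]
0.576 [2.6 0.3 1. ]
0.5765 [ 2.5 -0.2  1. ]
0.577 [2.7 0.1 1.1]
0.5775 [2.3 0.4 0.7]
0.578 [ 2.4 -0.2  1.3]
0.5785 [2.8 0.  0.8]
0.579 [2.3 0.1 1.9]
0.5795 [2.1 0.4 1.1]
0.58 [2.  0.  1.3]
0.5805 [ 1.9 -0.   1.5]
0.581 [5.5 0.1 0.1]
0.5812 [ 5.8 -0.2 -0.4]
0.5814 [ 6.8 -0.4 -1.4]
0.5816 [ 7.4 -0.2 -1.9]
0.5818 [ 7.7 -0.1 -1.7]
0.582 [ 8.7  0.1 -2.4]
0.5822 [ 8.6 -0.2 -2.5]
0.5824 [10.1 -0.5 -3.1]
0.5826 [10.6 -0.3 -3.3]
0.5828 [10.7 -0.  -4.9]
0.583 [11.7 -0.3 -4.7]
0.5832 [12.3 -0.6 -4.5]
0.5834 [13.1  0.1 -5.4]
0.5836 [13.6 -0.3 -5.9]
hold 0.5836 [13.9  0.3 -5.6] 0.58149
hold 0.5836 [13.8 -0.2 -5.8] 0.58152
hold 0.5836 [13.7 -0.1 -5.9] 0.58151
hold 0.5836 [14.1 -0.5 -5.2] 0.5815
hold 0.5836 [13.5  0.  -6.2] 0.5815
hold 0.5836 [14.1 -0.2 -5.6] 0.58149
hold 0.5836 [13.9  0.  -5.4] 0.58149
hold 0.5836 [13.6 -0.2 -5.8] 0.58151
34.7583
```

Sliding takes ~2.7 N, so I'm at about +11. But the arm's give also presses the lock down ~6 N, which adds friction. I'll relieve that vertical load, bring the push to ~15 N and hold again for over a second, then back off.

```bash
python3 - <<'E'
from h import *
y=.0202;F0=np.load("F0.npy")
def f(n=3):
    a=[]
    for _ in range(n):
        a.append(F0-manip.read_state()["wrist_force"]);manip.pause(.02)
    return np.mean(a,0)
x,z=.5836,.019;q=f()
def go():manip.servo_line([x,y,z],v=.005)
for _ in range(12):
    if q[2]>-1.2:break
    z+=.0002;go();q=f();print("z",round(z,4),q.round(1))
for _ in range(12):
    if q[0]>=14.5:break
    x+=.0001;go();q=f();print("x",round(x,4),q.round(1))
t0=manip.read_state()["time_s"]
while manip.read_state()["time_s"]-t0<1.4:
    manip.pause(.1);q=f(4);s=manip.read_state();print("hold",q.round(1),s["ee_pos"].round(5))
    if q[0]<13.8:x+=.0001;go()
    elif q[0]>16:x-=.0001;go()
manip.servo_line([x-.008,y,z],v=.008);s=manip.read_state();print("off",(F0-s["wrist_force"]).round(1))
manip.servo_line([.54,y,z],v=.05)
cv2.imwrite("pics/w6.png",manip.grab_frame("wrist"))
manip.servo_line([.54,y,.15],v=.15)
cv2.imwrite("pics/w7.png",manip.grab_frame("wrist"));np.savez("w7.npz",**manip.calibration("wrist"))
print(manip.read_state()["time_s"])
E
```

```text
z 0.0192 [13.2 -0.1 -4.8]
z 0.0194 [12.6 -0.2 -3.5]
z 0.0196 [11.7 -0.1 -2.9]
z 0.0198 [11.  -0.3 -2.3]
z 0.02 [10.7 -0.2 -0.7]
x 0.5837 [11.6 -0.6 -1.6]
x 0.5838 [12.2  0.4 -1.7]
x 0.5839 [11.8 -0.1 -1.5]
x 0.584 [12.4  0.  -2.1]
x 0.5841 [12.9 -0.4 -2.4]
x 0.5842 [13.4 -0.5 -2.4]
x 0.5843 [13.2 -0.3 -2.6]
x 0.5844 [13.7 -0.7 -3.1]
x 0.5845 [14.5 -0.4 -3. ]
hold [14.  -0.3 -3. ] [0.5817  0.02041 0.01907]
hold [14.2  0.  -3.2] [0.58168 0.02039 0.01905]
hold [14.3 -0.4 -3.2] [0.58168 0.0204  0.01907]
hold [14.3 -0.3 -3. ] [0.58168 0.02038 0.01906]
hold [14.3 -0.  -3.2] [0.58168 0.02041 0.01906]
hold [14.3 -0.1 -3.4] [0.58169 0.02039 0.01908]
hold [14.2 -0.6 -2.8] [0.58168 0.02039 0.01906]
hold [14.1 -0.3 -2.9] [0.5817  0.0204  0.01908]
hold [14.4 -0.6 -3.4] [0.58168 0.0204  0.01905]
off [0.  0.4 0.6]
43.6583
```

View pics/w7.png

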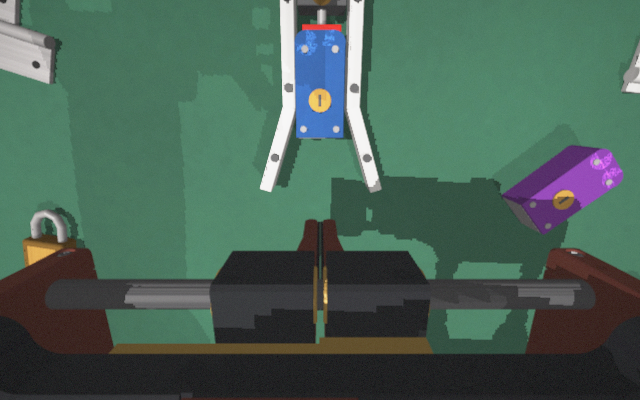

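The lock is straight in the channel with its nose against the red pad (320,28). The fingers are clear and the padlock is undisturbed. Handing in.

```bash
python3 - <<'E'
from h import *
manip.finish_job();print(manip.read_state()["time_s"])
E
```

```text
the job is handed in; nothing more can be done
the job is handed in; nothing more can be done
```

I handed the job in at about 44 s of the 72 s allowed; no verdict was reported. The blue lock body is flat in the nest channel, let go and resting against the red stop.

- **Placing and sliding:** I gripped the lock and set its nose between the flared guides. I let go and slid it in from behind with closed fingers; it centred itself on the way.
- **Press:** Sliding took about 2–3.5 N by feel. I held about 14.2 N at the wrist for 1.4 s, roughly 11.5 N beyond sliding.
- **First press was light:** An earlier 1.2 s hold at about 13.8 N also pressed the lock down by about 6 N. The stop may have felt only about 9 N then. I eased the downward load to about 3 N and pressed again, so even the second press may have put slightly less than 11.5 N on the stop.
- **Last checks:** After backing off, the wrist force read zero. The final wrist picture shows the lock straight in the channel against the red pad, with the fingers clear. The padlock is in view and looks untouched. I did not take a closing overview of the hinge and hasp, but the arm never went near them.

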